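# Throw the plate shaker's toggle clamp with its extension bar

## Robot

A 6-joint arm with a two-finger parallel gripper is mounted at the origin on the work surface. World frame = base frame: x ahead of the robot, y to its left, z up, the work surface at z = 0. Lengths are in m, angles in rad, forces in N, time in s.
With the tool pointing down it reaches from about 0.25 to 0.8 m from the base axis. Payload 3.9 kg.
Tool frame: the origin (TCP) lies on the centre line of the jaws, within the pads' length; the fingertips stand bot.tip_extent ahead of it and the grasp point (between the pads) lies 8 mm behind it (bot.tip_extent is the distance from the TCP to the fingertips, in m); z points along the fingers, y is the line along which they close (so a half turn about z gives the same grasp; the last joint's range is limited). The gripper opens to 85 mm and grips with 20 to 120 N. Pads are 22 mm wide; open, the fingers measure 114 mm over their backs; the gripper's body (76 mm by 85 mm) begins 54 mm behind the grasp point. The pads swing forward as they close: fully open they stand 13 mm farther back than shut.
Start: joints at [1.155, 0.26, -0.138, 1.173, 0, 1.571], TCP at [0.212, 0.48, 0.242] pointing down, gripper open.
Joint ranges: [-2.78, 2.78], [-0.83, 1.72], [-1.28, 1.37], [-1.9, 2.12], [-1.57, 1.48], [-3.14, 3.14]. Speed limits (rad/s): [2.57, 2.57, 3.14, 3.14, 3.14, 3.14].

## Interface

Orientations are given as a unit quaternion [x, y, z, w].
In Python, from cell import bot gives the robot as it stands. The module is installed in compiled form; this text tells all that it offers.
- The arm moves only by the tool apply_moves, never from a script. Its argument "targets" is a list of rows, each a list of 2 entries, a list of its own where there are three numbers: the shift along the tool's x, y, z normalised to -1 to 1, where 1 is 20 mm, then the turn, a rotation vector about the tool's x, y, z normalised to -1 to 1, where 1 is 8 degrees. In form: [[[tx, ty, tz], [wx, wy, wz]], ...]. A call has 1 to 20 rows; each row shifts and turns the commanded pose from where the row before left it, along the tool's axes as they then stand; what a row does not reach is not made up. A row lasts 1/8 s, in which the tool goes at most 62.5 mm and 10.7 degrees, less where a joint would pass 70% of its speed; a pose out of reach is approached as far as the arm can. A call with a number of a shift or a turn outside -1 to 1 is refused whole. A call with a gripper value outside its range is refused whole. "hand" is the closure in counts, from 0 (fully open) to 255 (shut), set as the call begins (left out, the last holds). The fingers move at their own pace and stop on an object; "force" is the grip in N (left out, the last holds). Time passes only in rows, so rows that do not move let the fingers close. It gives the time, the measured TCP pose, the force, the opening and the grip force at its end, in the units of the state.
- bot.observe(): the state, without advancing time (a new reading comes with each control period).
- bot.read_camera(name): name is "side" or "top" or "wrist"; returns a dict with "frame" (400x640x3 uint8, blue, green, red), "camera_matrix" (3x3 intrinsics, pixels), "R" (3x3) and "t" (3): a world point X has camera coordinates R X + t. Camera axes: x right, y down, z forward; pixel columns grow to the right and rows downward; lengths in m; the calibration is good to about 2 mm. The wrist camera is an equidistant fisheye: a pixel r from the principal point sees the ray r / f radians off the axis. A picture is of the moment at which its call begins. There is no depth.
- bot.close_job(): hands the job in; it is judged then, once.
Trained networks look in the newest picture that a camera, given by its name, has taken for a name from the list of things; names that differ only in an ending like _2 or _b are one class to them, and where a whole thing is asked for, a point or a joint stands for the part that bears it (a point fixed in the world has none). Each returns a list of dicts, best first, with "conf" (0 to 1); they miss things now and then, are a little off and sometimes report something else, mostly with a low value. They report only what shows in the picture. A call takes as long as a camera call. They do not tell look-alikes from the thing itself.
- bot.spot_in(target, camera): "xy" ([column, row] in pixels, amid what is visible of it).
The state is a dict: "clock": time; "joint_pos": joint angles; "qd": joint speeds; "joint_torque": joint torques, N m; "tool_pos": TCP position; "orientation": TCP orientation; "force": force on the tool from outside, world axes, zero at the start; "ft_torque": the same for the moment, N m; "gripper_width": finger opening in m; "gripper_force": force on a finger pad.
Only numpy, scipy, OpenCV 4.12 (cv2) and the standard library are available. Lean on these libraries where they do the work, as an engineer would, in place of code of your own. Each camera call takes 0.05 s, during which the arm holds its last target. There are 200 camera calls.

## Task

Clamp the well plate on the shaker: take the red extension bar from its rest, slide it gently over the steel stub of the clamp's lever until it is fully home against the collar, and with it swing the lever clockwise (seen from above) past its dead point until it locks on its stop, the bar still up to the collar and never prying hard on the stub. Keep the hand itself off the shaker and its clamp, and leave the things around undisturbed. Then draw the bar off and lay it back on its rest, let go of it and move clear.

Things in the scene. Friction and masses are not known exactly. Their poses are not given: they have to be found in the camera images.
- shaker: White plate shaker (220 x 210 x 60 mm), fixed, with a grey deck (top 68 mm above the bench, spanning x -95 to 95, y -35 to 260 mm) that carries a toggle clamp at its end nearer the bar's rest. Origin: on the bench below the clamp lever's pivot. z up; y points from the pivot along the deck, over the plate nest, to the blue fence (inner face at y = 170.5 mm).
- pivot (a point): Point on the lever's vertical pivot axis, at the stub's centre line (98 mm above the bench). Axes as the shaker's. Turning clockwise seen from above, the sprung lever resists with about 0.9 N m at 0.25 rad and up to 1.4 N m near 0.6, falling to nothing at the dead point 1.15; from there it pulls itself with about 0.4 N m to the stop at 1.28. Let go before the dead point it springs back to 0.
- lever (a joint): Angle of the clamp lever, rad: 0 fully open, growing clockwise seen from above, dead point 1.15, hard stop 1.28 (locked: above 1.2). It starts at 0. At angle q the stub points from the pivot in the shaker's frame along -1.012 - q rad (measured from the shaker's x towards its y).
- stub_root (a point): Stub of the clamp's lever: a level steel rod, 12 mm in diameter, 45 mm long from a 22 mm collar at its root to the tip; the last 8 mm taper to 4 mm. Origin: on the pivot axis, 98 mm above the bench; x outward along the rod; collar face at x = 35, tip at x = 80 mm. The bar may press on it with at most 42 N (all contacts added up).
- collar (a point): Centre of the collar's outer face, against which the bar's mouth butts when fully home (gripped at its middle the hand is then 135 mm from the pivot). If the hand's turn runs ahead of the lever, the bar twists in its slack and pries on mouth and tip at once; the load is least when the hand's twist makes the push act at the middle of the stub. Axes as the stub's (x outward along the rod).
- stub_tip (a point): Tip of the stub, on its centre line, 45 mm outward of the collar face. Axes as the stub's.
- bar_center (a point): Centre, half-way up, of the loose extension bar: a red square steel tube 23 x 23 x 200 mm, about 0.26 kg, two black bands. x along the bar to the open end (mouth), z up. Socket in the mouth end: 15 x 15 mm (1.5 mm to spare round the stub), 50 mm deep. It lies level on the rest, centre 41.5 mm above the bench. Grip it at its middle, across its sides.
- bar_mouth (a point): Centre of the bar's open end, 100 mm from the bar's centre along its x. Axes as the bar's.
- rest: Fixed rest for the bar: white plate 230 x 100 x 6 mm, two blue cross-bars at x = -75 and 75 mm (16 mm wide, tops 30 mm above the bench, upturned ends at y = +-45 mm reaching 40 mm). The bar lies across both, along the rest's x, mouth towards +x at the start. Origin: centre of its underside, on the bench.
- plate_center (a point): Centre of the clear-white 96-well plate (128 x 86 x 14.5 mm, loose, in the nest on the shaker's deck). The clamp's plunger pushes it along the shaker's y against the fence; clamped, it is at shaker y = 127 mm.
- beaker: Loose clear beaker, 72 mm across, 95 mm high; a bystander. Origin: underside centre.
- cap: Loose blue screw cap, 30 mm across, 13 mm high; a bystander.
- marker: Loose green marker, 135 x 15 x 15 mm; a bystander.
- tape: Loose roll of yellow tape, 90 mm across, 19 mm high; a bystander.
- plate_lid: Loose clear plate lid, 128 x 86 x 8 mm; a bystander.
- bar: The same extension bar; origin: centre of its underside.
Mind the look-alikes: they are no part of the job. What is meant by the bar is not pink, and is the smaller of those in its own colour.

How it is judged:
By the outcome, as a careful person would: the job done as asked, in the order asked, and still so for the second after the job is handed in, with the robot touching nothing.
It also fails if it takes over 67 s, if anything falls off the work surface, if the arm or the gripper's body presses on something with over 40 N, if the wrist force passes 120 N, or if a joint passes its speed limit or range.

## Working session

There is one attempt and no reset: what is moved stays moved. The work goes in short steps, Python scripts to look and compute and a tool call to move; the robot and the scene stay as the last step left them, time stands still between calls to the robot, and variables do not carry over. Pictures are saved under pics/ and viewed, at most 10 in all, crops included, and the job is handed in when it is done.

Besides the shell and the picture viewer there is one more tool, called after "Call:" as name(argument=value, ...) on one line, values as JSON. apply_moves: Moves the arm, as the interface text tells. Scaled input: -1 to 1 covers 20 mm each way for a shift and 8 degrees each way for a turn. Its arguments: {"type":"object","properties":{"targets":{"type":"array"},"hand":{"type":"number"},"force":{"type":"number"}},"required":["targets"]}

```bash
mkdir -p pics; cat > h.py <<'E'
import numpy as np, cv2
from scipy.spatial.transform import Rotation as Ro
from cell import bot
def snap(c,f=None):
    d=bot.read_camera(c)
    if f: cv2.imwrite('pics/'+f,d['frame'])
    return d
def ray(d,uv):
    K=np.array(d['camera_matrix']);R=np.array(d['R']);t=np.array(d['t'])
    v=np.array([(uv[0]-K[0,2])/K[0,0],(uv[1]-K[1,2])/K[1,1],1.])
    v/=np.linalg.norm(v)
    return -R.T@t,R.T@v
def onz(d,uv,z):
    o,v=ray(d,uv); return o+v*(z-o[2])/v[2]
def tri(rs):
    A=0;b=0
    for o,v in rs:
        P=np.eye(3)-np.outer(v,v);A=A+P;b=b+P@o
    X=np.linalg.solve(A,b)
    return X,[np.linalg.norm(np.cross(X-o,v)) for o,v in rs]
def proj(d,X):
    K=np.array(d['camera_matrix']);c=np.array(d['R'])@X+np.array(d['t']);p=K@c;return p[:2]/p[2]
E
python3 - <<'E'
from h import *
np.set_printoptions(precision=4,suppress=True)
for c in ['top','side']:
    d=snap(c,c+'0.png')
    print(c,-np.array(d['R']).T@d['t'])
    for n in ['bar_center','bar_mouth','stub_tip','collar','pivot','rest','plate_center','shaker','beaker','cap','marker','tape','plate_lid']:
        print(n,[(np.round(r['xy'],1).tolist(),round(r['conf'],2)) for r in bot.spot_in(n,c)][:4])
s=bot.observe();print({k:np.round(v,3) for k,v in s.items()},bot.tip_extent)
E
```

```text
top [ 0.2295 -0.1139  1.5134]
bar_center [([441.8, 210.3], 0.64), ([409.3, 285.6], 0.64), ([354.6, 202.8], 0.61)]
bar_mouth [([408.2, 282.2], 0.89), ([440.0, 211.9], 0.88), ([353.4, 201.0], 0.77), ([332.2, 140.8], 0.38)]
stub_tip [([238.3, 173.4], 0.81)]
collar [([237.1, 174.6], 0.65), ([355.3, 201.0], 0.44)]
pivot [([213.8, 179.6], 0.56)]
rest [([350.3, 196.0], 0.65), ([357.2, 202.5], 0.41)]
plate_center [([202.8, 173.4], 0.73), ([237.5, 173.4], 0.62)]
shaker [([216.0, 179.3], 0.77), ([236.8, 172.1], 0.51)]
beaker [([387.0, 151.5], 0.85), ([349.0, 198.0], 0.42)]
cap [([236.8, 176.1], 0.68)]
marker [([354.0, 250.5], 0.62)]
tape [([332.2, 139.6], 0.73)]
plate_lid [([208.7, 261.8], 0.78), ([349.6, 197.3], 0.62)]
side [ 0.1319 -0.9351  0.7995]
bar_center [([438.1, 345.4], 0.74), ([359.2, 245.9], 0.71), ([274.0, 347.4], 0.57)]
bar_mouth [([356.3, 244.5], 0.91), ([437.4, 347.1], 0.81), ([273.8, 341.9], 0.77), ([317.7, 145.8], 0.21)]
stub_tip [([320.1, 146.4], 0.6)]
collar [([321.1, 146.2], 0.56)]
pivot [([304.5, 144.4], 0.94)]
rest [([358.4, 260.9], 0.74)]
plate_center [([305.9, 130.1], 0.79)]
shaker [([305.4, 150.2], 0.8)]
beaker [([436.3, 251.0], 0.65)]
cap [([281.9, 215.9], 0.42)]
marker [([282.9, 274.9], 0.66)]
tape [([398.2, 220.9], 0.79)]
plate_lid [([224.7, 173.7], 0.56)]
{'clock': np.float64(1.4), 'joint_pos': array([ 1.155,  0.26 , -0.138,  1.173,  0.   ,  1.571]), 'qd': array([-0.001,  0.   , -0.001, -0.001, -0.001, -0.   ]), 'joint_torque': array([  0.002, -40.561,  25.423,   0.001,   0.   ,   0.   ]), 'tool_pos': array([0.212, 0.48 , 0.242]), 'orientation': array([ 0.206,  0.978, -0.   , -0.   ]), 'force': array([0.462, 0.758, 0.394]), 'ft_torque': array([-0.054, -0.007,  0.033]), 'gripper_force': np.float64(0.0), 'gripper_width': np.float64(0.085)} 0.011
```

View pics/top0.png

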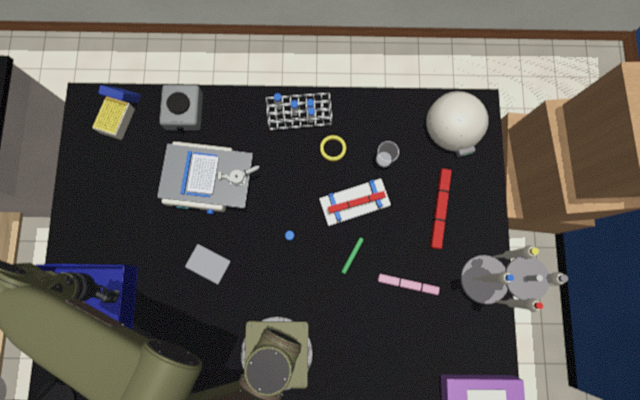

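View pics/side0.png

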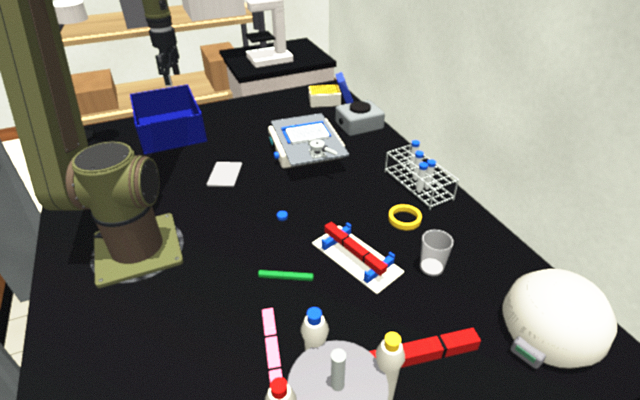

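Top picture: the thing I want (red bar on the rest) is at (355,203). It could be confused with the larger red bar at (441,210) or the pink bar at (409,285). The side view shows the rest bar at (356,247) and the clamp at (318,147). I choose the bar on the rest.

```bash
python3 - <<'E'
from h import *
np.set_printoptions(precision=4,suppress=True)
T=snap('top');S=snap('side')
def red(d,box):
    x0,y0,x1,y1=box;f=d['frame'].astype(int)[y0:y1,x0:x1]
    m=(f[...,2]>90)&(f[...,1]<70)&(f[...,0]<70)
    ys,xs=np.nonzero(m);p=np.c_[xs+x0,ys+y0].astype(np.float32)
    c,(w,h),a=cv2.minAreaRect(p);B=cv2.boxPoints((c,(w,h),a))
    # end mid points
    e=[(B[i]+B[(i+1)%4])/2 for i in range(4)]
    l=[np.linalg.norm(B[i]-B[(i+1)%4]) for i in range(4)]
    k=np.argsort(l)[:2]
    return c,(w,h),[e[i] for i in k]
c,wh,e=red(T,(315,175,395,228));print('top',c,wh,e)
W=[onz(T,p,0.053) for p in e];print(W,np.linalg.norm(W[0]-W[1]), np.mean(W,0))
c2,wh2,e2=red(S,(315,215,395,280));print('side',c2,wh2,e2)
print('tri center',tri([ray(T,c),ray(S,c2)]))
for n,p,q in [('pivot',(213.8,179.6),(304.5,144.4)),('pivot2',(237,177),(317,147)),('tip',(259,167),(336,153))]:
    print(n,tri([ray(T,p),ray(S,q)]), onz(T,p,.098))
for n,p,q in [('beaker',(387,151.5),(436,251)),('cap',(289.5,235.5),(282,216)),('marker',(353,255),(285,275)),('tape',(333,148),(405,217)),('lid',(208.7,264),(224.7,173.7)),('plate',(202,174),(306,131)),('rack',(299,110),(422,175))]:
    print(n,tri([ray(T,p),ray(S,q)])[0])
a=cv2.resize(T['frame'][150:205,150:270],None,fx=6,fy=6,interpolation=2)[:,:720]
b=cv2.resize(S['frame'][210:300,300:460],None,fx=4.5,fy=4.5,interpolation=2)[:270,:720]
c=cv2.resize(T['frame'][175:225,310:430],None,fx=6,fy=6,interpolation=2)[:250]
cv2.imwrite('pics/crop1.png',np.vstack([cv2.resize(a,(720,330)),cv2.resize(b,(720,270))]))
E
```

```text
top (356.0458679199219, 201.9862518310547) (5.555392742156982, 56.990665435791016) [array([383.3394, 193.7982], dtype=float32), array([328.7523, 210.1743], dtype=float32)]
[array([ 0.5315, -0.3541,  0.053 ]), array([ 0.4725, -0.1682,  0.053 ])] 0.1950652130593054 [ 0.502  -0.2612  0.053 ]
side (354.40771484375, 247.6138153076172) (75.72212219238281, 12.80594539642334) [array([325.0063, 223.7598], dtype=float32), array([383.8092, 271.4678], dtype=float32)]
tri center (array([ 0.5052, -0.2624,  0.0391]), [np.float64(0.0007533718233749911), np.float64(0.0007533718233747574)])
pivot (array([0.5693, 0.2258, 0.0548]), [np.float64(0.0037776170252062594), np.float64(0.003777617025206553)]) [0.5628 0.215  0.098 ]
pivot2 (array([0.5748, 0.14  , 0.0901]), [np.float64(0.000167368302795225), np.float64(0.00016736830279519616)]) [0.5727 0.1387 0.098 ]
tip (array([0.6068, 0.0665, 0.102 ]), [np.float64(8.680574518429088e-05), np.float64(8.680574518463033e-05)]) [0.608 0.067 0.098]
beaker [ 0.6773 -0.3674  0.0557]
cap [ 0.3909 -0.035   0.0045]
marker [ 0.3245 -0.2533  0.0104]
tape [ 0.7061 -0.1839  0.0085]
lid [0.2901 0.2375 0.0059]
plate [0.5848 0.2587 0.0842]
rack [ 0.8386 -0.0611  0.0358]
```

View pics/crop1.png

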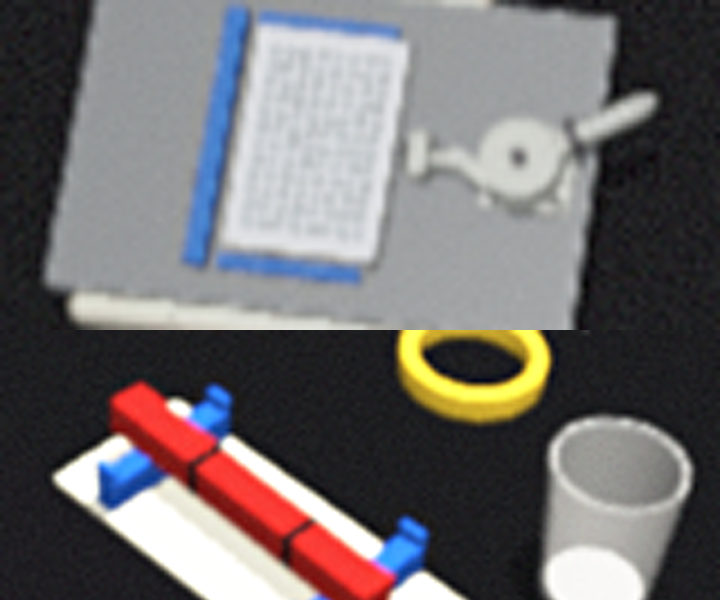

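Crop: the red bar lies across the rest's blue posts, far end at side px (325,224), with two black bands. The clamp hub is at top px (236,176) and the stub tip at (259,167). Measured pivot–tip distance is 80 mm, as it should be. Moving over the bar to look at it from the wrist.

Call:
apply_moves(targets=[[[-0.71, -0.7, 0], [0, 0, 1]], [[-0.8, -0.6, 0], [0, 0, 1]], [[-0.88, -0.48, 0], [0, 0, 1]], [[-0.94, -0.36, 0], [0, 0, 1]], [[-0.98, -0.22, 0], [0, 0, 1]], [[-1, -0.08, 0], [0, 0, 1]], [[-1, 0.06, 0], [0, 0, 0.08]], [[-1, 0.06, 0], [0, 0, 0]], [[-1, 0.06, 0], [0, 0, 0]], [[-1, 0.06, 0], [0, 0, 0]], [[-1, 0.06, 0], [0, 0, 0]], [[-1, 0.06, 0], [0, 0, 0]], [[-1, 0.06, 0], [0, 0, 0]], [[-1, 0.06, 0], [0, 0, 0]], [[-1, 0.06, 0], [0, 0, 0]], [[-1, 0.06, 0], [0, 0, 0]], [[-1, 0.06, 0], [0, 0, 0]], [[-1, 0.06, 0], [0, 0, 0]], [[-1, 0.06, 0], [0, 0, 0]], [[-1, 0.06, 0], [0, 0, 0]]])

```text
clock: 4.0
tool_pos: [0.3569, 0.1059, 0.2424]
orientation: [0.591, 0.807, 0.0, 0.0]
force: [0.3, 0.8, 0.3]
gripper_width: 0.0853
gripper_force: 0.0
```

Call:
apply_moves(targets=[[[-1, 0.06, 0], [0, 0, 0]], [[-1, 0.06, 0], [0, 0, 0]], [[-1, 0.06, 0], [0, 0, 0]], [[-1, 0.06, 0], [0, 0, 0]], [[-1, 0.06, 0], [0, 0, 0]], [[-1, 0.06, 0], [0, 0, 0]], [[-1, 0.06, 0], [0, 0, 0]], [[-1, 0.06, 0], [0, 0, 0]], [[-1, 0.06, 0], [0, 0, 0]], [[-1, 0.06, 0], [0, 0, 0]], [[-1, 0.06, 0], [0, 0, 0]], [[-1, 0.06, 0], [0, 0, 0]], [[-1, 0.06, 0], [0, 0, 0]], [[-1, 0.06, 0], [0, 0, 0]], [[-1, 0.06, 0], [0, 0, 0]], [[-1, 0.06, 0], [0, 0, 0]], [[-1, 0.06, 0], [0, 0, 0]], [[-1, 0.06, 0], [0, 0, 0]], [[-1, 0.06, 0], [0, 0, 0]], [[-0.5, 0.06, 0], [0, 0, 0]]])

```text
clock: 6.5
tool_pos: [0.4975, -0.2595, 0.2421]
orientation: [0.591, 0.806, 0.0, -0.0]
force: [0.8, 0.7, -0.6]
gripper_width: 0.0854
gripper_force: 0.0
```

```bash
cat >> h.py <<'E'
def fray(d,uv):
    K=np.array(d['camera_matrix']);R=np.array(d['R']);t=np.array(d['t'])
    a=(np.array(uv)-K[:2,2])/[K[0,0],K[1,1]];th=np.linalg.norm(a)
    v=np.r_[np.sin(th)*a/max(th,1e-9),np.cos(th)]
    return -R.T@t,R.T@v
def fproj(d,X):
    K=np.array(d['camera_matrix']);c=np.array(d['R'])@X+np.array(d['t'])
    r=np.hypot(c[0],c[1]);th=np.arctan2(r,c[2])
    return K[:2,2]+np.array([K[0,0],K[1,1]])*th*c[:2]/r
def st():
    s=bot.observe();R=Ro.from_quat(s['orientation']).as_matrix()
    print('t%.2f'%s['clock'],'p',np.round(s['tool_pos'],4),'yawx %.2f'%np.degrees(np.arctan2(R[1,0],R[0,0])),'z',np.round(R[:,2],4),'F',np.round(s['force'],1),'M',np.round(s['ft_torque'],2),'w',np.round(s['gripper_width'],4),s['gripper_force'],'j6 %.2f'%s['joint_pos'][5]);return s,R
E
python3 - <<'E'
from h import *
np.set_printoptions(precision=4,suppress=True)
st();d=snap('wrist','w1.png');print(np.array(d['camera_matrix']),-np.array(d['R']).T@d['t'],np.array(d['R'])[2])
print(bot.spot_in('bar_mouth','wrist'),bot.spot_in('bar_center','wrist'))
E
```

```text
t6.50 p [ 0.4975 -0.2595  0.2421] yawx 107.49 z [-0.  0. -1.] F [ 0.8  0.7 -0.6] M [0.01 0.04 0.03] w 0.0854 0.0 j6 0.78
[[309.7069   0.     319.9487]
 [  0.     309.7069 197.6583]
 [  0.       0.       1.    ]] [ 0.4704 -0.1797  0.3748] [ 0.0984 -0.3116 -0.9451]
[{'xy': [118.9, 217.5], 'conf': 0.98}, {'xy': [323.7, 172.9], 'conf': 0.8}, {'xy': [258.5, 341.9], 'conf': 0.72}] [{'xy': [328.8, 172.1], 'conf': 0.87}, {'xy': [119.2, 219.5], 'conf': 0.87}, {'xy': [257.2, 337.5], 'conf': 0.64}]
```

View pics/w1.png

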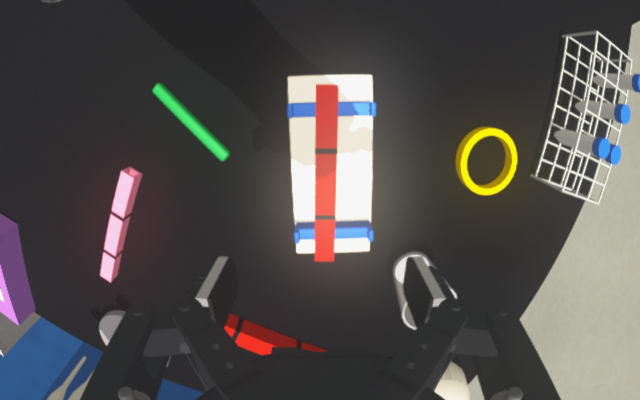

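Wrist picture: the bar's shaker-side end is at (327,86) and its other end at (324,261), with bands at (326,151) and (324,217). Neither end face is visible. I'll step toward the shaker side for a second view, which also shows that end face.

Call:
apply_moves(targets=[[[1, 0.2, 0], [0, 0, 0]], [[1, 0, 0], [0, 0, 0]], [[1, 0, 0], [0, 0, 0]], [[1, 0, 0], [0, 0, 0]], [[1, 0, 0], [0, 0, 0]], [[1, 0, 0], [0, 0, 0]], [[0, 0, 0], [0, 0, 0]]])

```text
clock: 7.52
tool_pos: [0.4641, -0.1411, 0.2425]
orientation: [0.59, 0.807, -0.0, -0.0]
force: [-0.2, 0.6, 0.1]
gripper_width: 0.0855
gripper_force: 0.0
```

```bash
python3 - <<'E'
from h import *
np.set_printoptions(precision=4,suppress=True)
st();d=snap('wrist')
S=snap('side')
f=d['frame'];m=cv2.inRange(cv2.cvtColor(f,cv2.COLOR_BGR2HSV),(0,150,60),(8,255,255));
ys,xs=np.nonzero(m[60:330,260:400]);print(xs.min()+260,xs.max()+260,ys.min()+60,ys.max()+60)
c=f[130:350,250:410]; 
big=cv2.resize(c,None,fx=2.5,fy=2.5,interpolation=2)
s=cv2.resize(S['frame'][245:295,350:410],(400,333),interpolation=2)
im=np.zeros((550,800,3),np.uint8);im[:550,:400]=big[:550];im[:333,400:]=s
cv2.imwrite('pics/w2.png',im)
np.save('w2.npy',f)
print(-np.array(d['R']).T@d['t'])
E
```

```text
t7.53 p [ 0.4641 -0.1411  0.2425] yawx 107.65 z [-0.0002 -0.     -1.    ] F [-0.2  0.6  0.1] M [-0.02 -0.01  0.03] w 0.0855 0.0 j6 0.97
312 332 194 329
[ 0.4367 -0.0614  0.3751]
```

View pics/w2.png

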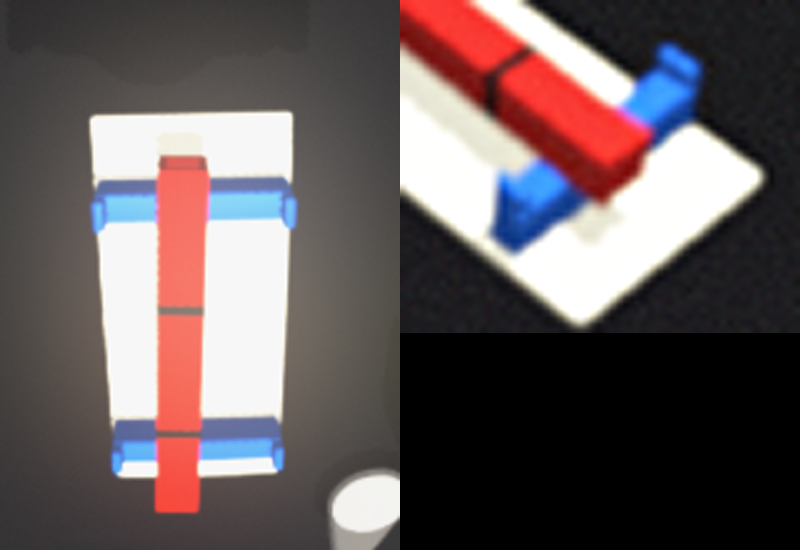

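Crop: the shaker-side end shows a dark open socket at (183,162) and the other end is solid red, so the mouth points to the shaker. Now triangulating the bar from the two wrist views.

```bash
python3 - <<'E'
from h import *
np.set_printoptions(precision=4,suppress=True)
s,Rt=st();d2=snap('wrist');f1=cv2.imread('pics/w1.png');f2=np.load('w2.npy')
# hand-eye
Rc=np.array(d2['R']);C=-Rc.T@d2['t'];p2=np.array(s['tool_pos'])
Re=Rc@Rt; ce=Rt.T@(C-p2); np.savez('he.npz',Re=Re,ce=ce);print(ce,Re)
a=np.radians(107.49);R1=np.array([[np.cos(a),np.sin(a),0],[np.sin(a),-np.cos(a),0],[0,0,-1.]]);p1=np.array([.4975,-.2595,.2421])
C1=p1+R1@ce;d1=dict(camera_matrix=d2['camera_matrix'],R=Re@R1.T);d1['t']=-d1['R']@C1;print(C1)
def feats(f,r0,r1,c0,c1):
    g=f.astype(int);red=(g[...,2]>90)&(g[...,2]-g[...,1]>60)&(g[...,2]-g[...,0]>60)
    cc={}
    for r in range(r0,r1):
        x=np.nonzero(red[r,c0:c1])[0]
        if len(x)>8: cc[r]=(x.mean()+c0,len(x))
    pf=np.polyfit(list(cc),[v[0] for v in cc.values()],1)
    rr=np.arange(r0,r1);I=g[rr,np.round(np.polyval(pf,rr)).astype(int),2]
    return pf,rr,I
def bands(f,r0,r1,c0,c1,guess):
    pf,rr,I=feats(f,r0,r1,c0,c1);o=[]
    for gy in guess:
        k=abs(rr-gy)<=4;w=np.clip(np.median(I)-30-I[k],0,None);y=(w*rr[k]).sum()/w.sum();o.append((np.polyval(pf,y),y))
    return o,pf
b1,pf1=bands(f1,95,255,300,350,(151,217));b2,pf2=bands(f2,205,330,305,340,(254,304));print(b1,b2)
P=[]
for u,v in zip(b1,b2):
    X,e=tri([fray(d1,u),fray(d2,v)]);P.append(X);print('band',X,e)
Q=[]
for n,u,v in [('mouthtop',(np.polyval(pf1,85.5),85.5),(np.polyval(pf2,198),198)),('rear',(np.polyval(pf1,261),261),(np.polyval(pf2,334.5),334.5))]:
    X,e=tri([fray(d1,u),fray(d2,v)]);Q.append(X);print(n,X,e)
for A,B in (P,Q): 
    D=A-B;print('len',np.linalg.norm(D),'mid',(A+B)/2,'yaw',np.degrees(np.arctan2(D[1],D[0])))
E
```

```text
t7.62 p [ 0.465  -0.1425  0.2425] yawx 107.57 z [ 0.0006 -0.0007 -1.    ] F [ 0.1 -0.3 -0.2] M [-0.03  0.    0.02] w 0.0854 0.0 j6 0.97
[ 0.0843 -0.002  -0.1326] [[ 0.0004  1.     -0.0001]
 [-0.9451  0.0003 -0.3267]
 [-0.3267  0.0002  0.9451]]
[ 0.4703 -0.1797  0.3747]
[(np.float64(325.81538963445684), np.float64(150.7896138482024)), (np.float64(324.6362328925379), np.float64(217.0691823899371))] [(np.float64(321.7349402502354), np.float64(253.95609756097562)), (np.float64(320.89288381324025), np.float64(303.1838565022422))]
band [ 0.4938 -0.2333  0.0579] [np.float64(0.00020600118816342859), np.float64(0.00020600118816338058)]
band [ 0.5154 -0.3045  0.0571] [np.float64(0.0002561604235794356), np.float64(0.0002561604235796081)]
mouthtop [ 0.4743 -0.1685  0.0529] [np.float64(9.168473041242986e-05), np.float64(9.168473041252034e-05)]
rear [ 0.5315 -0.3574  0.0594] [np.float64(0.00027130560112921385), np.float64(0.00027130560112932536)]
len 0.07448534659459101 mid [ 0.5046 -0.2689  0.0575] yaw 106.87787954667242
len 0.1974855867663617 mid [ 0.5029 -0.263   0.0561] yaw 106.82208801327604
```

Call:
apply_moves(targets=[[[-1, 0.02, 0.6], [0, 0, 0.09]], [[-1, 0.01, 0.6], [0, 0, 0]], [[-1, 0.01, 0.6], [0, 0, 0]], [[-1, 0.01, 0.6], [0, 0, 0]], [[-1, 0.01, 0.6], [0, 0, 0]], [[-1, 0.01, 0.6], [0, 0, 0]], [[-0.4, 0, 1], [0, 0, 0]], [[0, 0, 1], [0, 0, 0]], [[0, 0, 1], [0, 0, 0]], [[0, 0, 0.8], [0, 0, 0]], [[0, 0, 0], [0, 0, 0]]])

```text
clock: 9.05
tool_pos: [0.5024, -0.2645, 0.0927]
orientation: [0.596, 0.803, -0.0, -0.002]
force: [0.4, 0.1, 0.0]
gripper_width: 0.0856
gripper_force: 0.0
```

```bash
python3 - <<'E'
from h import *
np.set_printoptions(precision=4,suppress=True)
st();d=snap('wrist');s,_=st();f=d['frame'].astype(int)
red=(f[...,2]>90)&(f[...,2]-f[...,1]>60)&(f[...,2]-f[...,0]>60)
ys,xs=np.nonzero(red[:,270:370]);print('rows',ys.min(),ys.max())
L=[]
for r in range(ys.min(),ys.max(),12):
    x=np.nonzero(red[r,270:370])[0]
    if len(x)<8: continue
    X=[onz_ for onz_ in []]
    o=[]
    for u in (x.min()+270,x.max()+270):
        c,v=fray(d,(u,r));o.append(c+v*(.053-c[2])/v[2])
    L.append((o[0]+o[1])/2);print(r,x.min()+270,x.max()+270,L[-1],np.linalg.norm(o[1]-o[0]))
D=L[0]-L[-1];print(np.degrees(np.arctan2(D[1],D[0])))
E
```

```text
t9.05 p [ 0.5024 -0.2645  0.0927] yawx 106.81 z [-0.0028  0.0014 -1.    ] F [0.4 0.1 0. ] M [0.05 0.02 0.02] w 0.0856 0.0 j6 0.79
t9.10 p [ 0.5031 -0.2648  0.0937] yawx 106.81 z [-0.0012  0.0006 -1.    ] F [ 1.  -0.   0.1] M [-0.02 -0.02  0.  ] w 0.0854 0.0 j6 0.79
rows 63 350
63 305 345 [ 0.4735 -0.1666  0.053 ] 0.021734453848285193
75 305 346 [ 0.4757 -0.173   0.053 ] 0.022327857848457436
87 304 346 [ 0.4774 -0.1794  0.053 ] 0.022944475354618552
99 305 345 [ 0.4794 -0.1859  0.053 ] 0.021939039949425854
111 305 345 [ 0.4813 -0.1923  0.053 ] 0.02205140523997798
123 305 345 [ 0.4833 -0.1987  0.053 ] 0.022186508725648448
135 305 345 [ 0.4853 -0.2052  0.053 ] 0.022344991416356326
147 305 345 [ 0.4873 -0.2117  0.053 ] 0.02252767258187699
159 305 344 [ 0.489  -0.2184  0.053 ] 0.02216477894947828
171 305 344 [ 0.4911 -0.2252  0.053 ] 0.02239319572431397
195 306 344 [ 0.4956 -0.239   0.053 ] 0.022344643008345173
207 306 343 [ 0.4976 -0.2463  0.053 ] 0.02205324855246056
219 306 343 [ 0.4999 -0.2537  0.053 ] 0.022383564651680312
231 307 342 [ 0.5022 -0.2613  0.053 ] 0.021515310004766728
243 307 342 [ 0.5047 -0.2693  0.053 ] 0.02189447036027149
255 308 342 [ 0.5075 -0.2775  0.053 ] 0.021673731258687837
267 308 342 [ 0.5102 -0.2861  0.053 ] 0.02211946386993301
279 308 341 [ 0.5127 -0.2953  0.053 ] 0.02194243857981678
303 308 340 [ 0.5185 -0.315   0.053 ] 0.022344100546980418
315 308 340 [ 0.5218 -0.3258  0.053 ] 0.02296366230465339
327 308 340 [ 0.5254 -0.3373  0.053 ] 0.023650015994529195
339 309 339 [ 0.5292 -0.3496  0.053 ] 0.022883522632848655
106.93732675677315
```

Call:
apply_moves(targets=[[[0.12, 0, 1], [0, 0, 0]], [[0, 0, 1], [0, 0, 0]], [[0, 0, 0.6], [0, 0, 0]], [[0, 0, 0.38], [0, 0, 0]], [[0, 0, 0], [0, 0, 0]]])

```text
clock: 9.72
tool_pos: [0.5026, -0.2623, 0.0346]
orientation: [0.596, 0.803, -0.0, -0.0]
force: [-0.2, -0.0, -0.9]
gripper_width: 0.0854
gripper_force: 0.0
```

Call:
apply_moves(targets=[[[0, 0, 0], [0, 0, 0]], [[0, 0, 0], [0, 0, 0]], [[0, 0, 0], [0, 0, 0]], [[0, 0, 0], [0, 0, 0]], [[0, 0, 0], [0, 0, 0]], [[0, 0, 0], [0, 0, 0]]], hand=255, force=110)

```text
clock: 10.48
tool_pos: [0.5031, -0.2624, 0.0354]
orientation: [0.596, 0.803, 0.0, 0.001]
force: [0.6, 1.3, 6.1]
gripper_width: 0.0216
gripper_force: 108.1
```

```bash
python3 -c "
from h import *
st()"
```

```text
t10.47 p [ 0.5031 -0.2624  0.0354] yawx 106.82 z [ 1.1e-03 -4.0e-04 -1.0e+00] F [0.6 1.3 6.1] M [0.13 0.07 0.02] w 0.0216 108.12832474708557 j6 0.80
```

Call:
apply_moves(targets=[[[0, 0, -0.4], [0, 0, 0]], [[0, 0, -1], [0, 0, 0]], [[0, 0, -1], [0, 0, 0]], [[0, 0, -1], [0, 0, -0.575]], [[0, 0, -1], [0, 0, -0.575]], [[0.415, 1, -0.7], [0, 0, 0]], [[0.415, 1, -0.7], [0, 0, 0]], [[0.415, 1, 0], [0, 0, 0]], [[0.415, 1, 0], [0, 0, 0]], [[0.415, 1, 0], [0, 0, 0]], [[0.415, 1, 0], [0, 0, 0]], [[0.415, 1, 0], [0, 0, 0]], [[0.415, 1, 0], [0, 0, 0]], [[0.415, 1, 0], [0, 0, 0]], [[0.415, 1, 0], [0, 0, 0]], [[0.415, 1, 0], [0, 0, 0]], [[0.415, 0.94, 0], [0, 0, 0]], [[0, 0, 0], [0, 0, 0]]])

```text
clock: 12.72
tool_pos: [0.6747, -0.0666, 0.1505]
orientation: [0.529, 0.849, 0.0, 0.0]
force: [-0.9, -0.9, -2.4]
gripper_width: 0.0212
gripper_force: 108.0
```

```bash
python3 - <<'E'
from h import *
np.set_printoptions(precision=4,suppress=True)
d=snap('wrist','w3.png');s,_=st()
np.savez('v3.npz',R=d['R'],t=d['t'],camera_matrix=d['camera_matrix'])
for n in ['pivot','collar','stub_tip','bar_mouth']: print(n,bot.spot_in(n,'wrist')[:2])
E
```

```text
t12.78 p [ 0.6739 -0.0674  0.1505] yawx 116.07 z [-0.0005 -0.0004 -1.    ] F [-1.4  0.2 -2.8] M [-0.03  0.02  0.02] w 0.0213 107.98233389854431 j6 1.02
pivot [{'xy': [408.9, 1.8], 'conf': 0.39}, {'xy': [319.9, 185.2], 'conf': 0.31}]
collar []
stub_tip []
bar_mouth [{'xy': [81.0, 363.8], 'conf': 0.92}, {'xy': [2.7, 260.2], 'conf': 0.86}]
```

View pics/w3.png

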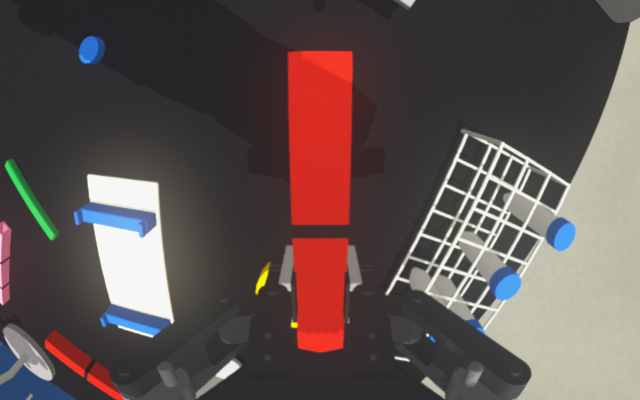

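Wrist picture: the bar is gripped straight with its mouth end at (321,51). The stub is out of view ahead, and the bar would hide it anyway. I'll raise it and shift beside the stub line for two views.

Call:
apply_moves(targets=[[[0, -0.6, -1], [0, 0, 0]], [[0.25, -1, -1], [0, 0, 0]], [[1, -1, -1], [0, 0, 0]], [[1, -0.4, 0], [0, 0, 0]], [[1, 0, 0], [0, 0, 0]], [[1, 0, 0], [0, 0, 0]], [[1, 0, 0], [0, 0, 0]], [[1, 0, 0], [0, 0, 0]], [[1, 0, 0], [0, 0, 0]], [[0, 0, 0], [0, 0, 0]]])

```text
clock: 14.22
tool_pos: [0.5552, 0.0376, 0.2106]
orientation: [0.529, 0.849, -0.0, -0.0]
force: [0.5, 0.2, -2.0]
gripper_width: 0.0217
gripper_force: 108.0
```

```bash
python3 - <<'E'
from h import *
d=snap('wrist','w4.png');s,_=st()
np.savez('v4.npz',R=d['R'],t=d['t'],camera_matrix=d['camera_matrix'])
E
```

```text
t14.28 p [0.5558 0.0368 0.2107] yawx 116.10 z [ 1.e-04 -5.e-04 -1.e+00] F [-0.4 -0.5 -2.3] M [-0.01 -0.02 -0.01] w 0.0214 107.9886782169342 j6 1.18
```

Call:
apply_moves(targets=[[[-1, 0, 0], [0, 0, 0]], [[-1, 0, 0], [0, 0, 0]], [[-1, 0, 0], [0, 0, 0]], [[-1, 0, 0], [0, 0, 0]], [[0, 0, 0], [0, 0, 0]]])

```text
clock: 14.9
tool_pos: [0.5921, -0.0381, 0.2105]
orientation: [0.531, 0.847, 0.0, 0.0]
force: [-0.6, 0.6, -2.0]
gripper_width: 0.0213
gripper_force: 108.0
```

```bash
python3 - <<'E'
from h import *
d=snap('wrist','w5.png');s,_=st()
np.savez('v5.npz',R=d['R'],t=d['t'],camera_matrix=d['camera_matrix'])
a=cv2.imread('pics/w4.png');b=d['frame']
cv2.imwrite('pics/w45.png',np.hstack([a[:,60:460],b[:,60:460]]))
E
```

```text
t14.95 p [ 0.5914 -0.0371  0.2104] yawx 115.91 z [-4.e-04  4.e-04 -1.e+00] F [ 0.1  0.  -2.4] M [ 0.03  0.09 -0.  ] w 0.0212 107.9741907119751 j6 1.06
```

View pics/w45.png

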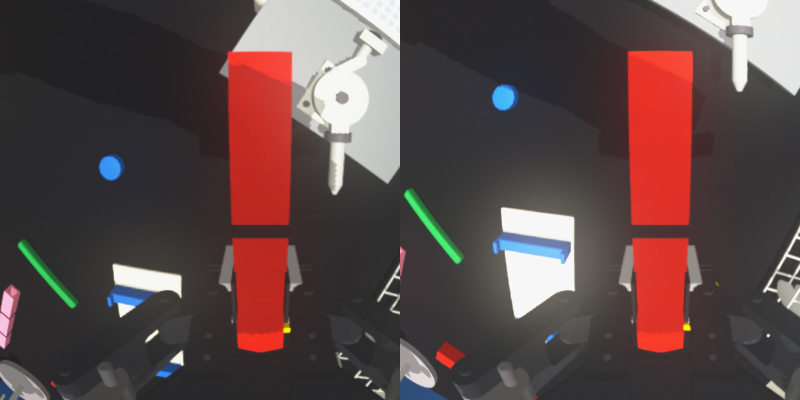

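Picture (two views side by side): left shows the stub tip at (335,193), collar (340,137) and hub hole (342,97). Right shows the tip at (739,90) and collar (740,31). Refining and triangulating these.

```bash
python3 - <<'E'
from h import *
np.set_printoptions(precision=4,suppress=True)
V=[]
for k,(r0,r1,c0,c1) in ((4,(128,200,375,425)),(5,(22,100,375,425))):
    f=cv2.imread(f'pics/w{k}.png');g=cv2.cvtColor(f,cv2.COLOR_BGR2GRAY);d=dict(np.load(f'v{k}.npz'));V.append(d)
    print('view',k,-d['R'].T@d['t'])
    for r in range(r0,r1,4):
        row=g[r,c0:c1].astype(int)
        x=np.nonzero(row>150)[0]
        print(r,(x.min()+c0,x.max()+c0,round(x.mean()+c0,2)) if len(x) else None, row[8:42:2].tolist() if k==4 and r<160 else '')
E
```

```text
view 4 [0.5162 0.1126 0.3433]
128 (np.int64(375), np.int64(424), np.float64(403.79)) [145, 145, 151, 126, 184, 246, 246, 246, 246, 246, 246, 246, 246, 218, 207, 205, 205]
132 (np.int64(375), np.int64(424), np.float64(402.46)) [143, 101, 94, 102, 180, 233, 227, 239, 230, 239, 241, 234, 241, 168, 186, 205, 204]
136 (np.int64(381), np.int64(424), np.float64(412.24)) [147, 95, 100, 109, 119, 127, 132, 140, 149, 147, 140, 133, 132, 123, 161, 204, 204]
140 (np.int64(411), np.int64(424), np.float64(417.5)) [74, 81, 96, 110, 120, 127, 133, 140, 149, 146, 138, 133, 130, 121, 169, 205, 204]
144 (np.int64(391), np.int64(424), np.float64(407.5)) [73, 73, 75, 81, 158, 211, 231, 245, 245, 241, 231, 204, 204, 204, 205, 205, 205]
148 (np.int64(391), np.int64(424), np.float64(407.5)) [71, 72, 72, 83, 167, 214, 233, 245, 246, 241, 231, 206, 206, 205, 205, 203, 203]
152 (np.int64(391), np.int64(424), np.float64(407.5)) [69, 70, 69, 87, 173, 217, 235, 246, 245, 241, 227, 185, 205, 204, 204, 203, 204]
156 (np.int64(391), np.int64(424), np.float64(407.71)) [68, 68, 68, 97, 179, 219, 235, 245, 245, 240, 22
[... 862 characters left out ...]
.int64(424), np.float64(403.0)) 
46 (np.int64(389), np.int64(424), np.float64(406.5)) 
50 (np.int64(392), np.int64(424), np.float64(408.0)) 
54 (np.int64(392), np.int64(424), np.float64(408.0)) 
58 (np.int64(393), np.int64(424), np.float64(408.5)) 
62 (np.int64(393), np.int64(424), np.float64(408.45)) 
66 (np.int64(392), np.int64(424), np.float64(406.88)) 
70 (np.int64(392), np.int64(424), np.float64(403.21)) 
74 (np.int64(392), np.int64(406), np.float64(399.0)) 
78 (np.int64(392), np.int64(406), np.float64(399.0)) 
82 (np.int64(393), np.int64(406), np.float64(399.5)) 
86 (np.int64(395), np.int64(404), np.float64(399.5)) 
90 (np.int64(397), np.int64(402), np.float64(399.5)) 
94 None 
98 None
```

```bash
python3 - <<'E'
from h import *
np.set_printoptions(precision=4,suppress=True)
V=[]
for k,(r0,r1,c0,c1) in ((4,(145,184,380,396)),(5,(46,80,380,396))):
    f=cv2.imread(f'pics/w{k}.png');g=cv2.cvtColor(f,cv2.COLOR_BGR2GRAY).astype(float);d=dict(np.load(f'v{k}.npz'));V.append(d)
    L=[];Rr=[]
    for r in range(r0,r1):
        s=np.gradient(g[r]);i=c0+np.argmax(s[c0:c1]);w=s[i-2:i+3];L.append((r,(w*np.arange(i-2,i+3)).sum()/w.sum()))
        # right edge only where background is dark
        if g[r,412]<120:
            j=396+np.argmin(s[396:412]);w=-s[j-2:j+3];Rr.append((r,(w*np.arange(j-2,j+3)).sum()/w.sum()))
    L=np.array(L);Rr=np.array(Rr);pl=np.polyfit(L[:,0],L[:,1],1);print(k,'L',pl,L[:,1].std(),'R',len(Rr),Rr[::3].tolist())
    for r in (r0,(r0+r1)//2,r1-4):
        c,v=fray(d,(np.polyval(pl,r),r));print('left',r,c+v*(.098-c[2])/v[2])
    for r,x in Rr[::4]:
        c,v=fray(d,(x,r));print('right',r,c+v*(.098-c[2])/v[2])
X,e=tri([fray(V[0],(395.5,194)),fray(V[1],(399.5,92))]);print('tip',X,e)
X,e=tri([fray(V[0],(400,141)),fray(V[1],(400,35))]);print('collar edge',X,e)
for z in (.098,.11,.12):
    c,v=fray(V[0],(402,97));print('hole',z,c+v*(z-c[2])/v[2])
E
```

```text
4 L [ -0.049  397.6683] 1.4265659377434805 R 25 [[159.0, 403.66163141993957], [162.0, 403.31641791044774], [165.0, 403.1264705882353], [168.0, 403.06705539358603], [171.0, 402.80523255813955], [174.0, 402.61516034985425], [177.0, 402.2316384180791], [180.0, 402.11581920903956], [183.0, 402.01680672268907]]
left 145 [0.585  0.1024 0.098 ]
left 164 [0.5921 0.0882 0.098 ]
left 180 [0.5983 0.076  0.098 ]
right 159.0 [0.6007 0.0974 0.098 ]
right 163.0 [0.602  0.0943 0.098 ]
right 167.0 [0.6037 0.0913 0.098 ]
right 171.0 [0.6052 0.0882 0.098 ]
right 175.0 [0.6066 0.0851 0.098 ]
right 179.0 [0.6082 0.0819 0.098 ]
right 183.0 [0.6099 0.0789 0.098 ]
5 L [ -0.0142 393.0933] 0.23696012383808973 R 15 [[65.0, 406.8023952095808], [68.0, 407.09970674486806], [71.0, 406.96209912536443], [74.0, 406.8343023255814], [77.0, 406.74852071005915]]
left 46 [0.5867 0.0988 0.098 ]
left 63 [0.5926 0.0862 0.098 ]
left 76 [0.5972 0.0767 0.098 ]
right 65.0 [0.6038 0.0907 0.098 ]
right 69.0 [0.6054 0.0879 0.098 ]
right 73.0 [0.6068 0.0849 0.098 ]
right 77.0 [0.6082 0.082  0.098 ]
tip [0.6084 0.0681 0.1003] [np.float64(0.00048737994163429953), np.float64(0.00048737994163437954)]
collar edge [0.5879 0.1088 0.1041] [np.float64(0.0007990957680570187), np.float64(0.0007990957680571465)]
hole 0.098 [0.5747 0.1414 0.098 ]
hole 0.11 [0.5718 0.14   0.11  ]
hole 0.12 [0.5695 0.1388 0.12  ]
```

Call:
apply_moves(targets=[[[-1, 0, 0], [0, 0, 0]], [[-0.22, 1, 0], [0, 0, 0]], [[0, 1, 0.5], [0, 0, 0]], [[0, 1, 0.96], [0, 0, 0]], [[0, 0.1, 1], [0, 0, 0]], [[0, 0, 1], [0, 0, 0]], [[0, 0, 1], [0, 0, 0]], [[0, 0, 0.8], [0, 0, 0]], [[0, 0, 0.5], [0, 0, 0]], [[0, 0, 0.2], [0, 0, 0]], [[0, 0, 0], [0, 0, 0]]])

```text
clock: 16.32
tool_pos: [0.6578, -0.0307, 0.0917]
orientation: [0.53, 0.848, 0.0, 0.0]
force: [-0.2, -1.0, -2.3]
gripper_width: 0.0213
gripper_force: 108.2
```

```bash
python3 - <<'E'
from h import *
d=snap('wrist','w6.png');S=snap('side');T=snap('top');s,_=st()
np.savez('v6.npz',R=d['R'],t=d['t'],camera_matrix=d['camera_matrix'])
im=np.zeros((600,800,3),np.uint8)
im[:400,:800]=cv2.resize(d['frame'][0:100,220:420],(800,400),interpolation=2)
im[400:,:400]=cv2.resize(S['frame'][135:185,300:400],(400,200),interpolation=2)
im[400:,400:]=cv2.resize(T['frame'][150:200,220:320],(400,200),interpolation=2)
cv2.imwrite('pics/w6c.png',im)
E
```

```text
t16.48 p [ 0.6581 -0.0307  0.0924] yawx 116.01 z [ 1.6e-03 -1.0e-04 -1.0e+00] F [-0.6  0.5 -2. ] M [ 0.01 -0.02  0.01] w 0.0212 108.1502616405487 j6 1.07
```

View pics/w6c.png

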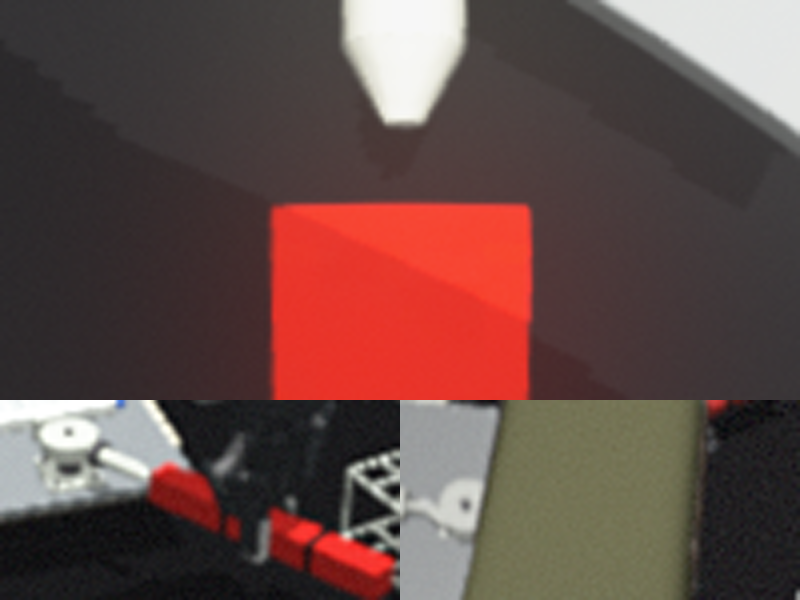

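Crop: stub tip at (405,125), stub axis at x≈404.5, bar edges 272 to 531 (centre 401.5). The stub sits about 0.3 mm to +y of the bar and its yaw is aligned. In the side view the mouth is level with the stub. Easing the bar on.

Call:
apply_moves(targets=[[[0.2, 0.015, 0], [0, 0, 0]], [[0.3, 0, 0], [0, 0, 0]], [[0.2, 0, 0], [0, 0, 0]], [[0.2, 0, 0], [0, 0, 0]], [[0, 0, 0], [0, 0, 0]]])

```text
clock: 17.1
tool_pos: [0.6497, -0.014, 0.0915]
orientation: [0.53, 0.848, -0.0, -0.0]
force: [-0.3, 0.9, -1.8]
gripper_width: 0.0215
gripper_force: 108.2
```

Call:
apply_moves(targets=[[[0.2, 0, 0], [0, 0, 0]], [[0.2, 0, 0], [0, 0, 0]], [[0, 0, 0], [0, 0, 0]]])

```text
clock: 17.48
tool_pos: [0.6462, -0.0069, 0.0915]
orientation: [0.53, 0.848, -0.0, -0.0]
force: [-0.4, -1.0, -2.4]
gripper_width: 0.0213
gripper_force: 108.1
```

```bash
python3 -c "
from h import *
s,R=st();F=R.T@np.array(s['force']);M=R.T@np.array(s['ft_torque']);print('tool F',F.round(1),'M',M.round(2))
p=np.array(s['tool_pos'][:2])-[.5732,.1399];print('dist',np.linalg.norm(p),'ang',np.degrees(np.arctan2(p[1],p[0])))"
```

```text
t17.48 p [ 0.6462 -0.0069  0.0915] yawx 116.04 z [-2.e-04  0.e+00 -1.e+00] F [-0.4 -1.  -2.4] M [-0.01  0.   -0.  ] w 0.0213 108.14973950386047 j6 1.11
tool F [-0.7 -0.8  2.4] M [ 0.   -0.01  0.  ]
dist 0.16390666240460913 ang -63.55536233201875
```

Call:
apply_moves(targets=[[[0.2, 0, 0], [0, 0, 0]], [[0.2, 0, 0], [0, 0, 0]], [[0.2, 0, 0], [0, 0, 0]], [[0.2, 0, 0], [0, 0, 0]], [[0.2, 0, 0], [0, 0, 0]], [[0, 0, 0], [0, 0, 0]]])

```text
clock: 18.23
tool_pos: [0.6374, 0.0111, 0.0915]
orientation: [0.53, 0.848, -0.0, -0.0]
force: [-0.4, 0.1, -2.6]
gripper_width: 0.0209
gripper_force: 108.2
```

```bash
cat >> h.py <<'E'
def tf():
    s,R=st();F=R.T@np.array(s['force']);M=R.T@np.array(s['ft_torque']);print('tool F',F.round(1),'M',M.round(2))
    p=np.array(s['tool_pos'][:2])-[.5732,.1399];print('dist %.4f'%np.linalg.norm(p),'ang',np.degrees(np.arctan2(p[1],p[0])))
E
python3 -c "
from h import *
tf()"
```

```text
t18.23 p [0.6374 0.0111 0.0915] yawx 116.04 z [-2.e-04 -0.e+00 -1.e+00] F [-0.4  0.1 -2.6] M [ 0.01 -0.02 -0.  ] w 0.0209 108.15020442008972 j6 1.13
tool F [ 0.3 -0.3  2.6] M [-0.02 -0.01  0.  ]
dist 0.1439 ang -63.48267780104602
```

Call:
apply_moves(targets=[[[0.15, 0, 0], [0, 0, 0]], [[0.1, 0, 0], [0, 0, 0]], [[0.08, 0, 0], [0, 0, 0]], [[0, 0, 0], [0, 0, 0]]])

```text
clock: 18.73
tool_pos: [0.6347, 0.0169, 0.0915]
orientation: [0.53, 0.848, -0.0, -0.0]
force: [-0.8, -1.1, -2.5]
gripper_width: 0.0213
gripper_force: 108.1
```

Call:
apply_moves(targets=[[[0.05, 0, 0], [0, 0, 0]], [[0.05, 0, 0], [0, 0, 0]], [[0, 0, 0], [0, 0, 0]]])

```text
clock: 19.1
tool_pos: [0.6338, 0.0186, 0.0915]
orientation: [0.53, 0.848, -0.0, -0.0]
force: [0.2, 0.8, -1.5]
gripper_width: 0.021
gripper_force: 108.1
```

```bash
python3 -c "
from h import *
tf()"
```

```text
t19.10 p [0.6338 0.0186 0.0915] yawx 116.02 z [-0.  0. -1.] F [ 0.2  0.8 -1.5] M [0.01 0.02 0.05] w 0.021 108.14985752105713 j6 1.15
tool F [0.6 0.5 1.5] M [ 0.01  0.02 -0.05]
dist 0.1356 ang -63.45158995373449
```

Call:
apply_moves(targets=[[[0.04, 0, 0], [0, 0, 0]], [[0, 0, 0], [0, 0, 0]]])

```text
clock: 19.35
tool_pos: [0.6336, 0.019, 0.0916]
orientation: [0.53, 0.848, -0.0, 0.0]
force: [0.4, -1.4, -2.6]
gripper_width: 0.0214
gripper_force: 108.1
```

Call:
apply_moves(targets=[[[0.04, 0, 0], [0, 0, 0]], [[0, 0, 0], [0, 0, 0]]])

```text
clock: 19.6
tool_pos: [0.6336, 0.0191, 0.0917]
orientation: [0.53, 0.848, -0.001, 0.001]
force: [1.3, -4.7, -2.6]
gripper_width: 0.0215
gripper_force: 108.1
```

```bash
python3 -c "
from h import *
tf()"
```

```text
t19.60 p [0.6336 0.0191 0.0917] yawx 115.99 z [ 0.001  -0.0018 -1.    ] F [ 1.3 -4.7 -2.6] M [-0.94 -0.29  0.07] w 0.0215 108.07575702667236 j6 1.15
tool F [-4.8 -0.9  2.6] M [ 0.15 -0.97 -0.07]
dist 0.1351 ang -63.42690078047941
```

Light contact with the collar (4.8 N axial): the bar is home. Now starting the swing, taking up the slack first.

Call:
apply_moves(targets=[[[0, -0.075, 0], [0, 0, 0]], [[0.004, -0.236, 0], [0, 0, 0.25]], [[0.004, -0.236, 0], [0, 0, 0.25]], [[0, 0, 0], [0, 0, 0]]])

```text
clock: 20.1
tool_pos: [0.625, 0.015, 0.0921]
orientation: [0.56, 0.829, 0.001, 0.002]
force: [4.0, -3.7, -3.4]
gripper_width: 0.0216
gripper_force: 107.9
```

```bash
cat >> h.py <<'E'
P=np.array([.5743,.1403])
def sw():
    s,R=st();F=R.T@np.array(s['force']);M=R.T@np.array(s['ft_torque']);p=np.array(s['tool_pos'][:2])-P
    y=np.degrees(np.arctan2(R[1,0],R[0,0]))
    print('F',F.round(1),'Mz %.2f'%M[2],'arm %.1f'%(1e3*M[2]/F[1]),'| r %.4f handang %.2f yawang %.2f'%(np.linalg.norm(p),-63.97-np.degrees(np.arctan2(p[1],p[0])),116.03-y),'tau %.2f'%(-M[2]+F[1]*np.linalg.norm(p)))
E
python3 -c "
from h import *
sw()"
```

```text
t20.10 p [0.625  0.015  0.0921] yawx 111.94 z [ 3.9e-03 -5.0e-04 -1.0e+00] F [ 4.  -3.7 -3.4] M [-0.77 -0.81 -0.23] w 0.0216 107.86980628967285 j6 1.21
F [-4.9  2.3  3.4] Mz 0.22 arm 98.8 | r 0.1351 handang 4.00 yawang 4.09 tau 0.08
```

Call:
apply_moves(targets=[[[0.004, -0.236, 0], [0, 0, 0.25]], [[0.004, -0.236, 0], [0, 0, 0.25]], [[0.004, -0.236, 0], [0, 0, 0.25]], [[0, 0, 0], [0, 0, 0]]])

```text
clock: 20.6
tool_pos: [0.612, 0.0105, 0.0922]
orientation: [0.602, 0.798, 0.001, 0.002]
force: [4.7, -2.8, -3.7]
gripper_width: 0.0211
gripper_force: 107.9
```

```bash
python3 -c "
from h import *
sw()"
```

```text
t20.60 p [0.612  0.0105 0.0922] yawx 105.96 z [ 4.7e-03 -6.0e-04 -1.0e+00] F [ 4.7 -2.8 -3.7] M [-0.78 -0.99 -0.12] w 0.0211 107.87209868431091 j6 1.31
F [-4.   3.8  3.7] Mz 0.12 arm 32.1 | r 0.1352 handang 9.84 yawang 10.07 tau 0.39
```

Call:
apply_moves(targets=[[[0.004, -0.25, 0], [0, 0, 0.18]], [[0.004, -0.25, 0], [0, 0, 0.18]], [[0, 0, 0], [0, 0, 0]]])

```text
clock: 20.98
tool_pos: [0.6045, 0.0085, 0.0925]
orientation: [0.622, 0.783, 0.003, 0.003]
force: [9.6, -1.4, -6.0]
gripper_width: 0.0216
gripper_force: 108.0
```

```bash
python3 -c "
from h import *
sw()"
```

```text
t20.98 p [0.6045 0.0085 0.0925] yawx 103.04 z [ 8.8e-03  4.0e-04 -1.0e+00] F [ 9.6 -1.4 -6. ] M [-0.63 -1.74 -0.56] w 0.0216 107.97043561935425 j6 1.36
F [-3.6  9.   6.1] Mz 0.55 arm 61.1 | r 0.1352 handang 13.11 yawang 12.99 tau 0.67
```

Call:
apply_moves(targets=[[[0.005, -0.25, 0.02], [0, 0, 0.2]], [[0.005, -0.25, 0.015], [0, 0, 0.2]], [[0.005, -0.25, 0], [0, 0, 0.2]], [[0, 0, 0], [0, 0, 0]]])

```text
clock: 21.48
tool_pos: [0.5925, 0.0062, 0.0927]
orientation: [0.655, 0.756, 0.005, 0.005]
force: [12.9, -0.4, -7.9]
gripper_width: 0.0214
gripper_force: 108.2
```

```bash
python3 -c "
from h import *
sw()"
```

```text
t21.48 p [0.5925 0.0062 0.0927] yawx 98.20 z [ 0.014   0.0014 -0.9999] F [12.9 -0.4 -7.9] M [-0.38 -2.51 -0.86] w 0.0214 108.15565466880798 j6 1.44
F [-2.3 12.6  8.1] Mz 0.85 arm 67.8 | r 0.1353 handang 18.31 yawang 17.83 tau 0.85
```

Call:
apply_moves(targets=[[[0.012, -0.25, 0.03], [0, 0, 0.21]], [[0.012, -0.25, 0.03], [0, 0, 0.21]], [[0, 0, 0], [0, 0, 0]]])

```text
clock: 21.85
tool_pos: [0.5842, 0.0053, 0.0924]
orientation: [0.677, 0.736, 0.006, 0.006]
force: [13.8, -1.4, -4.7]
gripper_width: 0.0212
gripper_force: 108.6
```

```bash
python3 -c "
from h import *
sw()"
```

```text
t21.85 p [0.5842 0.0053 0.0924] yawx 94.81 z [ 0.0173  0.0014 -0.9998] F [13.8 -1.4 -4.7] M [-0.37 -2.75 -1.01] w 0.0212 108.58984351158142 j6 1.50
F [-2.5 13.6  5. ] Mz 1.00 arm 73.4 | r 0.1353 handang 21.84 yawang 21.22 tau 0.84
```

Call:
apply_moves(targets=[[[0.01, -0.25, 0.015], [0, 0, 0.22]], [[0.01, -0.25, 0.015], [0, 0, 0.22]], [[0.01, -0.25, 0.01], [0, 0, 0.22]], [[0.01, -0.25, 0.01], [0, 0, 0.22]], [[0, 0, 0], [0, 0, 0]]])

```text
clock: 22.48
tool_pos: [0.5667, 0.005, 0.0922]
orientation: [0.721, 0.693, 0.008, 0.007]
force: [18.1, -1.3, -5.5]
gripper_width: 0.0217
gripper_force: 108.8
```

```bash
python3 -c "
from h import *
sw()"
```

```text
t22.48 p [0.5667 0.005  0.0922] yawx 87.72 z [ 2.200e-02  9.000e-04 -9.998e-01] F [18.1 -1.3 -5.5] M [-0.48 -3.39 -1.25] w 0.0217 108.7994635105133 j6 1.62
F [-0.6 18.1  5.8] Mz 1.24 arm 68.7 | r 0.1355 handang 29.26 yawang 28.31 tau 1.20
```

Call:
apply_moves(targets=[[[0.025, -0.25, 0.01], [0, 0, 0.22]], [[0.02, -0.25, 0.01], [0, 0, 0.22]], [[0.015, -0.25, 0.01], [0, 0, 0.23]], [[0, 0, 0], [0, 0, 0]]])

```text
clock: 22.98
tool_pos: [0.5531, 0.0064, 0.0922]
orientation: [0.753, 0.658, 0.009, 0.008]
force: [19.2, -3.3, -5.2]
gripper_width: 0.0215
gripper_force: 109.0
```

```bash
python3 -c "
from h import *
sw()"
```

```text
t22.98 p [0.5531 0.0064 0.0922] yawx 82.31 z [ 0.0244 -0.001  -0.9997] F [19.2 -3.3 -5.2] M [-0.86 -3.62 -1.42] w 0.0215 109.04246091842651 j6 1.72
F [-0.7 19.3  5.6] Mz 1.41 arm 72.8 | r 0.1356 handang 35.04 yawang 33.72 tau 1.21
```

Call:
apply_moves(targets=[[[0.035, -0.25, 0.01], [0, 0, 0.24]], [[0.035, -0.25, 0.01], [0, 0, 0.24]], [[0.02, -0.25, 0.01], [0, 0, 0.24]], [[0, 0, 0], [0, 0, 0]]])

```text
clock: 23.48
tool_pos: [0.5389, 0.0094, 0.0919]
orientation: [0.785, 0.619, 0.009, 0.009]
force: [18.5, -8.4, -3.2]
gripper_width: 0.0213
gripper_force: 109.5
```

```bash
python3 -c "
from h import *
sw()"
```

```text
t23.48 p [0.5389 0.0094 0.0919] yawx 76.48 z [ 0.0251 -0.0037 -0.9997] F [18.5 -8.4 -3.2] M [-1.53 -3.54 -1.61] w 0.0213 109.54624056816101 j6 1.83
F [-3.9 19.8  3.6] Mz 1.58 arm 79.9 | r 0.1356 handang 41.18 yawang 39.55 tau 1.11
```

Call:
apply_moves(targets=[[[0.01, -0.25, 0], [0, 0, 0.27]], [[0.01, -0.25, 0], [0, 0, 0.27]], [[0.01, -0.25, 0], [0, 0, 0.27]], [[0.01, -0.25, 0], [0, 0, 0.27]], [[0, 0, 0], [0, 0, 0]]])

```text
clock: 24.1
tool_pos: [0.5189, 0.0163, 0.0916]
orientation: [0.83, 0.558, 0.009, 0.007]
force: [17.4, -5.6, -1.7]
gripper_width: 0.0213
gripper_force: 109.6
```

```bash
python3 -c "
from h import *
sw()"
```

```text
t24.10 p [0.5189 0.0163 0.0916] yawx 67.84 z [ 0.0229 -0.0026 -0.9997] F [17.4 -5.6 -1.7] M [-1.32 -3.24 -1.61] w 0.0213 109.64038252830505 j6 1.99
F [ 1.4 18.2  2.1] Mz 1.58 arm 87.2 | r 0.1358 handang 50.13 yawang 48.19 tau 0.88
```

Call:
apply_moves(targets=[[[0.04, -0.23, 0], [0, 0, 0.32]], [[0.03, -0.23, 0], [0, 0, 0.32]], [[0.02, -0.23, 0], [0, 0, 0.32]], [[0, 0, 0], [0, 0, 0]]])

```text
clock: 24.6
tool_pos: [0.5036, 0.0243, 0.0908]
orientation: [0.865, 0.502, 0.007, 0.005]
force: [12.1, -5.9, 1.4]
gripper_width: 0.0211
gripper_force: 109.7
```

```bash
python3 -c "
from h import *
sw()"
```

```text
t24.60 p [0.5036 0.0243 0.0908] yawx 60.25 z [ 0.0167 -0.0013 -0.9999] F [12.1 -5.9  1.4] M [-0.85 -2.27 -1.12] w 0.0211 109.69345092773438 j6 2.14
F [ 0.9 13.4 -1.2] Mz 1.11 arm 82.7 | r 0.1358 handang 57.38 yawang 55.78 tau 0.71
```

Call:
apply_moves(targets=[[[0.05, -0.23, -0.02], [0, 0, 0.31]], [[0.04, -0.23, -0.01], [0, 0, 0.31]], [[0, 0, 0], [0, 0, 0]]])

```text
clock: 24.98
tool_pos: [0.4937, 0.0308, 0.0906]
orientation: [0.886, 0.464, 0.005, 0.003]
force: [6.0, -4.7, 0.9]
gripper_width: 0.0211
gripper_force: 109.6
```

```bash
python3 -c "
from h import *
sw()"
```

```text
t24.98 p [0.4937 0.0308 0.0906] yawx 55.36 z [ 1.130e-02 -8.000e-04 -9.999e-01] F [ 6.  -4.7  0.9] M [-0.67 -1.57 -0.79] w 0.0211 109.5782482624054 j6 2.24
F [-0.5  7.6 -0.9] Mz 0.78 arm 102.8 | r 0.1360 handang 62.38 yawang 60.67 tau 0.25
```

Call:
apply_moves(targets=[[[0.05, -0.22, -0.02], [0, 0, 0.33]], [[0.05, -0.22, -0.01], [0, 0, 0.33]], [[0, 0, 0], [0, 0, 0]]])

```text
clock: 25.35
tool_pos: [0.4838, 0.0386, 0.0897]
orientation: [0.905, 0.425, 0.002, 0.0]
force: [1.1, -1.1, 2.8]
gripper_width: 0.0216
gripper_force: 109.6
```

```bash
python3 -c "
from h import *
sw()"
```

```text
t25.35 p [0.4838 0.0386 0.0897] yawx 50.27 z [ 0.0036  0.0016 -1.    ] F [ 1.1 -1.1  2.8] M [ 0.13 -0.49 -0.19] w 0.0216 109.59797501564026 j6 2.34
F [-0.2  1.6 -2.8] Mz 0.19 arm 119.1 | r 0.1361 handang 67.70 yawang 65.76 tau 0.03
```

Call:
apply_moves(targets=[[[0.05, -0.22, -0.03], [0, 0, 0.28]], [[0.05, -0.22, -0.02], [0, 0, 0.28]], [[0, 0, 0], [0, 0, 0]]])

```text
clock: 25.72
tool_pos: [0.4766, 0.0457, 0.0899]
orientation: [0.921, 0.39, 0.0, -0.0]
force: [0.0, -2.0, 1.2]
gripper_width: 0.0213
gripper_force: 109.6
```

```bash
python3 -c "
from h import *
sw()"
```

```text
t25.73 p [0.4766 0.0457 0.0899] yawx 45.87 z [-1.e-04  9.e-04 -1.e+00] F [ 0.  -2.   1.2] M [-0.06 -0.2  -0.18] w 0.0213 109.61875677108765 j6 2.44
F [-1.4  1.4 -1.2] Mz 0.18 arm 127.0 | r 0.1360 handang 71.94 yawang 70.16 tau 0.01
```

Call:
apply_moves(targets=[[[0.03, -0.15, -0.03], [0, 0, 0.2]], [[0.03, -0.08, -0.02], [0, 0, 0.15]], [[0, 0, 0], [0, 0, 0]]])

```text
clock: 26.1
tool_pos: [0.4738, 0.0494, 0.0903]
orientation: [0.93, 0.366, -0.001, -0.0]
force: [-0.9, -1.3, 1.0]
gripper_width: 0.0213
gripper_force: 109.4
```

```bash
python3 -c "
from h import *
sw()
d=snap('wrist');S=snap('side');T=snap('top')
np.savez('v7.npz',R=d['R'],t=d['t'],camera_matrix=d['camera_matrix'])
im=np.zeros((600,800,3),np.uint8)
im[:300,:800]=cv2.resize(d['frame'][0:90,200:440],(800,300),interpolation=2)
im[300:,:400]=cv2.resize(S['frame'][125:185,280:360],(400,300),interpolation=2)
im[300:,400:]=cv2.resize(T['frame'][140:215,190:290],(400,300),interpolation=2)
cv2.imwrite('pics/w7c.png',im)
"
```

```text
t26.10 p [0.4738 0.0494 0.0903] yawx 42.99 z [-0.0014 -0.     -1.    ] F [-0.9 -1.3  1. ] M [-0.32  0.03 -0.13] w 0.0213 109.41038131713867 j6 2.50
F [-1.5  0.4 -1. ] Mz 0.13 arm 351.2 | r 0.1355 handang 73.92 yawang 73.04 tau -0.08
```

View pics/w7c.png

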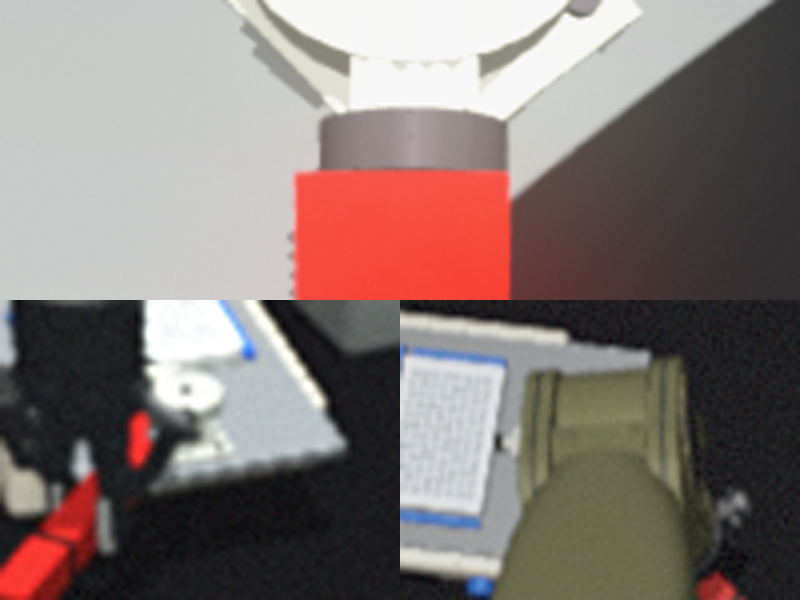

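Crop: the bar's mouth (row 170) is flush against the collar. The collar centre is at x=414 and the bar centre at 402, so the bar rests on the pushing side of its slack. A small push will show whether the lever is at its stop.

Call:
apply_moves(targets=[[[0.02, -0.06, -0.02], [0, 0, 0.03]], [[0, 0, 0], [0, 0, 0]]])

```text
clock: 26.5
tool_pos: [0.4734, 0.0499, 0.0906]
orientation: [0.931, 0.364, -0.001, 0.001]
force: [-0.9, -4.1, -2.6]
gripper_width: 0.0213
gripper_force: 109.1
```

```bash
python3 -c "
from h import *
sw()
"
```

```text
t26.50 p [0.4734 0.0499 0.0906] yawx 42.71 z [-0.0012 -0.0016 -1.    ] F [-0.9 -4.1 -2.6] M [-0.87  0.12 -0.27] w 0.0213 109.08604502677917 j6 2.50
F [-3.5  2.4  2.6] Mz 0.27 arm 112.1 | r 0.1355 handang 74.17 yawang 73.32 tau 0.06
```

Call:
apply_moves(targets=[[[-0.02, 0.085, 0], [0, 0, 0]], [[-0.2, 0, 0], [0, 0, 0]], [[-0.2, 0, 0], [0, 0, 0]], [[0, 0, 0], [0, 0, 0]]])

```text
clock: 27.0
tool_pos: [0.4688, 0.0436, 0.0911]
orientation: [0.931, 0.364, 0.0, -0.0]
force: [0.2, -0.2, -2.4]
gripper_width: 0.0215
gripper_force: 109.2
```

```bash
python3 -c "
from h import *
sw();d=snap('wrist');sw()
g=d['frame'].astype(int)
for r in range(2,60,4): 
  print(r,g[r,285:356:4].mean(1).round().astype(int).tolist())
"
```

```text
t27.00 p [0.4688 0.0436 0.0911] yawx 42.73 z [ 3.e-04  5.e-04 -1.e+00] F [ 0.2 -0.2 -2.4] M [ 0.08  0.03 -0.03] w 0.0215 109.15742754936218 j6 2.49
F [0.  0.3 2.4] Mz 0.03 arm 85.1 | r 0.1431 handang 73.51 yawang 73.30 tau 0.02
t27.05 p [0.4691 0.0436 0.0912] yawx 42.73 z [ 6.e-04  5.e-04 -1.e+00] F [-0.1  0.7 -1.8] M [-0.04 -0.   -0.02] w 0.0217 109.15745258331299 j6 2.49
F [ 0.4 -0.6  1.8] Mz 0.02 arm -27.1 | r 0.1429 handang 73.46 yawang 73.30 tau -0.10
2 [215, 202, 123, 120, 208, 247, 247, 246, 224, 246, 243, 246, 246, 247, 123, 126, 154, 243]
6 [174, 216, 216, 210, 221, 247, 247, 247, 247, 247, 247, 247, 247, 247, 160, 218, 247, 247]
10 [143, 172, 216, 217, 237, 247, 247, 247, 247, 247, 247, 247, 247, 247, 220, 247, 247, 247]
14 [196, 143, 175, 216, 205, 171, 145, 144, 151, 156, 150, 147, 154, 208, 246, 247, 247, 247]
18 [202, 201, 110, 113, 126, 132, 136, 139, 152, 155, 148, 139, 137, 130, 124, 112, 246, 171]
22 [203, 203, 106, 113, 126, 133, 136, 139, 152, 155, 149, 139, 136, 129, 123, 111, 190, 203]
26 [202, 203, 108, 114, 125, 132, 137, 139, 152, 156, 149, 140, 137, 130, 124, 111, 198, 202]
30 [204, 203, 106, 113, 126, 131, 128, 125, 129, 130, 131, 131, 134, 128, 123, 111, 198, 203]
34 [203, 203, 100, 83, 83, 87, 192, 227, 243, 246, 242, 220, 125, 82, 82, 88, 196, 203]
38 [203, 203, 141, 96, 86, 154, 223, 239, 244, 247, 244, 238, 213, 84, 95, 155, 203, 204]
42 [203, 203, 147, 145, 146, 158, 224, 239, 244, 247, 244, 238, 215, 174, 204, 203, 203, 149]
46 [203, 203, 193, 155, 170, 159, 223, 239, 244, 247, 244, 238, 215, 198, 204, 202, 120, 73]
50 [204, 203, 204, 203, 150, 161, 221, 235, 242, 246, 240, 235, 212, 202, 195, 100, 78, 71]
54 [204, 132, 127, 128, 127, 129, 129, 128, 127, 127, 127, 127, 126, 126, 126, 125, 125, 75]
58 [204, 130, 128, 128, 127, 128, 128, 128, 127, 127, 126, 126, 126, 125, 125, 124, 123, 74]
```

The stub centre (col 320.5) and bar centre (320) line up with no load, and the lever stays at the stop. Drawing the bar off, lifting and turning it back toward the rest.

Call:
apply_moves(targets=[[[-0.3, 0, 0], [0, 0, 0]], [[-0.4, 0, 0], [0, 0, 0]], [[-0.4, 0, 0], [0, 0, 0]], [[-0.4, 0, 0], [0, 0, 0]], [[-0.4, 0, 0], [0, 0, 0]], [[-0.5, 0, 0], [0, 0, 0]], [[-0.6, 0, 0], [0, 0, 0]], [[-0.6, 0, -0.6], [0, 0, 0]], [[0, 0, -1], [0, 0, 0]], [[0, 0, -1], [0, 0, 0]], [[0, 0, -0.4], [0, 0, -1]], [[0, 0, 0], [0, 0, -1]], [[0, 0, 0], [0, 0, -1]], [[0, 0, 0], [0, 0, -1]], [[0, 0, 0], [0, 0, -1]], [[0, 0, 0], [0, 0, -1]], [[0, 0, 0], [0, 0, -1]], [[0, 0, 0], [0, 0, -1]], [[0, 0, 0], [0, 0, 0]]])

```text
clock: 29.42
tool_pos: [0.4158, -0.0056, 0.1517]
orientation: [0.597, 0.802, 0.0, 0.0]
force: [0.0, -0.2, -2.3]
gripper_width: 0.0211
gripper_force: 109.2
```

```bash
cat >> h.py <<'E'
def go(x,y,z,yaw):
    s,R=st();y0=np.degrees(np.arctan2(R[1,0],R[0,0]));a=np.radians(yaw)
    D=np.array([x,y,z])-s['tool_pos'];ex=np.array([np.cos(a),np.sin(a),0]);ey=np.array([np.sin(a),-np.cos(a),0])
    print('after turn wz %.3f'%((y0-yaw)/8),'tx %.3f ty %.3f tz %.3f'%(D@ex/.02,D@ey/.02,-D[2]/.02))
E
python3 -c "
from h import *
go(.5028,-.2624,.035,106.82)
"
```

```text
t29.43 p [ 0.4158 -0.0056  0.1517] yawx 106.63 z [ 6.e-04 -0.e+00 -1.e+00] F [ 0.  -0.2 -2.3] M [0.01 0.02 0.03] w 0.0211 109.15151953697205 j6 1.27
after turn wz -0.024 tx -13.548 ty 0.446 tz 5.833
```

Call:
apply_moves(targets=[[[-1, 0.04, 0], [0, 0, -0.02]], [[-1, 0.04, 0], [0, 0, 0]], [[-1, 0.04, 0], [0, 0, 0]], [[-1, 0.04, 0], [0, 0, 0]], [[-1, 0.04, 0], [0, 0, 0]], [[-1, 0.04, 0], [0, 0, 0]], [[-1, 0.04, 0], [0, 0, 0]], [[-1, 0.04, 0], [0, 0, 0]], [[-1, 0.04, 0], [0, 0, 0]], [[-1, 0.04, 0], [0, 0, 0]], [[-1, 0.04, 0], [0, 0, 0]], [[-1, 0, 0.4], [0, 0, 0]], [[-1, 0, 0.6], [0, 0, 0]], [[-0.55, 0, 1], [0, 0, 0]], [[0, 0, 1], [0, 0, 0]], [[0, 0, 1], [0, 0, 0]], [[0, 0, 0.6], [0, 0, 0]], [[0, 0, 0], [0, 0, 0]]])

```text
clock: 31.68
tool_pos: [0.5022, -0.2618, 0.0576]
orientation: [0.596, 0.803, -0.0, -0.001]
force: [0.3, -0.6, -2.1]
gripper_width: 0.0215
gripper_force: 109.2
```

```bash
python3 -c "
from h import *
d=snap('wrist');go(.5028,-.2624,.035,106.82)
f=d['frame'].astype(int)
blue=(f[...,0]>120)&(f[...,2]<110)
red=(f[...,2]>90)&(f[...,2]-f[...,1]>60)&(f[...,2]-f[...,0]>60)
for r in range(60,300,12):
  w=np.nonzero(f[r,220:430].min(1)>170)[0]+220;b=np.nonzero(blue[r,220:430])[0]+220;x=np.nonzero(red[r,220:430])[0]+220
  print(r,*[(a.min(),a.max()) if len(a) else None for a in (w,b,x)])
"
```

```text
t31.73 p [ 0.503  -0.2621  0.0586] yawx 106.90 z [-9.e-04  4.e-04 -1.e+00] F [ 0.7 -0.2 -2.1] M [-0.    0.04 -0.02] w 0.0212 109.16719079017639 j6 0.80
after turn wz 0.010 tx -0.012 ty -0.013 tz 1.179
60 (np.int64(249), np.int64(414)) None (np.int64(288), np.int64(351))
72 (np.int64(249), np.int64(414)) None (np.int64(288), np.int64(351))
84 (np.int64(250), np.int64(415)) None (np.int64(288), np.int64(350))
96 (np.int64(250), np.int64(415)) None (np.int64(288), np.int64(350))
108 None (np.int64(242), np.int64(429)) (np.int64(289), np.int64(350))
120 None (np.int64(240), np.int64(429)) (np.int64(289), np.int64(350))
132 (np.int64(352), np.int64(414)) (np.int64(241), np.int64(429)) (np.int64(289), np.int64(350))
144 (np.int64(254), np.int64(414)) None (np.int64(289), np.int64(350))
156 (np.int64(255), np.int64(414)) None (np.int64(290), np.int64(350))
168 (np.int64(256), np.int64(413)) None (np.int64(290), np.int64(349))
180 (np.int64(257), np.int64(413)) None (np.int64(290), np.int64(349))
192 (np.int64(258), np.int64(411)) None (np.int64(291), np.int64(349))
204 (np.int64(260), np.int64(410)) None (np.int64(291), np.int64(348))
216 (np.int64(261), np.int64(410)) None (np.int64(292), np.int64(348))
228 (np.int64(262), np.int64(409)) None None
240 (np.int64(263), np.int64(408)) None (np.int64(293), np.int64(347))
252 (np.int64(264), np.int64(407)) None (np.int64(293), np.int64(347))
264 (np.int64(266), np.int64(406)) None (np.int64(293), np.int64(346))
276 (np.int64(374), np.int64(405)) None (np.int64(296), np.int64(344))
288 (np.int64(289), np.int64(404)) None (np.int64(296), np.int64(343))
```

Call:
apply_moves(targets=[[[0, 0, 0.6], [0, 0, 0]], [[0, 0, 0.3], [0, 0, 0]], [[0, 0, 0.15], [0, 0, 0]], [[0, 0, 0.1], [0, 0, 0]], [[0, 0, 0], [0, 0, 0]]])

```text
clock: 32.35
tool_pos: [0.5032, -0.2621, 0.036]
orientation: [0.596, 0.803, -0.0, -0.0]
force: [-0.7, 0.2, -1.7]
gripper_width: 0.0213
gripper_force: 109.2
```

Call:
apply_moves(targets=[[[0, 0, 0.03], [0, 0, 0]], [[0, 0, 0.02], [0, 0, 0]], [[0, 0, 0], [0, 0, 0]]])

```text
clock: 32.72
tool_pos: [0.5034, -0.2622, 0.0354]
orientation: [0.596, 0.803, 0.0, 0.0]
force: [-0.6, 0.2, 0.2]
gripper_width: 0.0214
gripper_force: 109.5
```

Call:
apply_moves(targets=[[[0, 0, 0.01], [0, 0, 0]], [[0, 0, 0], [0, 0, 0]]])

```text
clock: 32.98
tool_pos: [0.5034, -0.2622, 0.0354]
orientation: [0.596, 0.803, 0.0, 0.0]
force: [-1.8, 0.9, 5.0]
gripper_width: 0.0213
gripper_force: 109.8
```

Call:
apply_moves(targets=[[[0, 0, 0], [0, 0, 0]], [[0, 0, 0], [0, 0, 0]], [[0, 0, 0], [0, 0, 0]], [[0, 0, 0], [0, 0, 0]], [[0, 0, 0], [0, 0, 0]], [[0, 0, 0], [0, 0, 0]], [[0, 0, 0], [0, 0, 0]]], hand=0)

```text
clock: 33.85
tool_pos: [0.5032, -0.2621, 0.0348]
orientation: [0.596, 0.803, -0.0, 0.0]
force: [0.1, 0.2, 0.1]
gripper_width: 0.0858
gripper_force: 0.0
```

Call:
apply_moves(targets=[[[0, 0, -0.3], [0, 0, 0]], [[0, 0, -0.6], [0, 0, 0]], [[0, 0, -1], [0, 0, 0]], [[0, 0, -1], [0, 0, 0]], [[0, 0, -1], [0, 0, 0]], [[0, 0, -1], [0, 0, 0]], [[0, 0, -1], [0, 0, 0]], [[0, 0, -1], [0, 0, 0]], [[0, 0, -1], [0, 0, 0]], [[0, 0, -1], [0, 0, 0]], [[0, 0, -1], [0, 0, 0]], [[0, 0, 0], [0, 0, 0]]])

```text
clock: 35.35
tool_pos: [0.5043, -0.2627, 0.2353]
orientation: [0.596, 0.803, 0.0, 0.002]
force: [0.6, -0.6, -0.3]
gripper_width: 0.0855
gripper_force: 0.0
```

```bash
python3 -c "
from h import *
st();d=snap('wrist');T=snap('top');S=snap('side')
im=np.zeros((600,800,3),np.uint8)
im[:300,:]=cv2.resize(T['frame'][135:225,180:420],(800,300),interpolation=2)
im[300:,:400]=cv2.resize(d['frame'][40:300,200:546],(400,300))
im[300:,400:]=cv2.resize(S['frame'][115:280,270:490],(400,300))
cv2.imwrite('pics/w8.png',im)
"
```

```text
t35.35 p [ 0.5043 -0.2627  0.2353] yawx 106.90 z [ 0.0042 -0.0022 -1.    ] F [ 0.6 -0.6 -0.3] M [-0.05 -0.01 -0.01] w 0.0855 0.0 j6 0.80
```

View pics/w8.png

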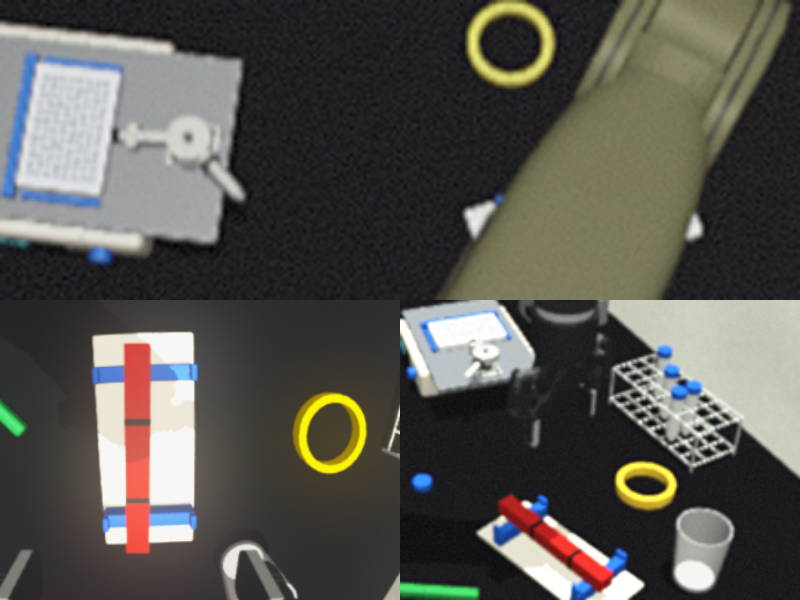

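Picture: the lever is swung round and holds, with the stub pointing to (240,198). The plate is against the fence, and the bar lies on both rest cross-bars. The other things are in place and the hand is clear. Handing in.

```bash
python3 -c "
from cell import bot
print(bot.close_job())"
```

```text
the job is handed in; nothing more can be done
None
```

The plate is clamped with the lever locked on its stop, the bar is back on its rest, the hand is clear, and the job was handed in at about 35 s on the robot's clock.

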